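# Draw the core out of the deep plaster mould with the lifting key

### The arm

A 6-joint arm with a two-finger parallel gripper is mounted at the origin on the work surface. World frame = base frame: x ahead of the robot, y to its left, z up, the work surface at z = 0. Lengths are in mm, angles in rad, forces in N, time in s.
With the tool pointing down it reaches from about 400 to 825 mm from the base axis. Payload 7 kg.
Tool frame: the origin (TCP) lies at the very end of the fingers, on their centre line; the grasp point (between the pads) lies 19 mm behind it; z points along the fingers, y is the line along which they close (so a half turn about z gives the same grasp; the last joint's range is limited). The gripper opens to 88 mm and grips with 3 to 60 N. Pads are 19 mm wide; open, the fingers measure 130 mm over their backs; the gripper's body (78 mm by 193 mm) begins 47 mm behind the grasp point.
Start: joints at [-0.959, 0.359, 0.012, 0, -1.224, -0.288], TCP at [214.739, -639.908, 226.561] pointing down, gripper open.
Joint ranges: [-3.07, 3.07], [-1.43, 2.12], [-1.02, 1.25], [-3.03, 1.67], [-3.05, -0], [-3.03, 3.03]. Speed limits (rad/s): [2.39, 2.39, 3.01, 3.14, 3.14, 3.14].

### API

Orientations are given as a unit quaternion [x, y, z, w].
In Python, from plant import bot gives the robot as it stands. Calls block until the motion is done:
- bot.move_ptp(position, orientation): joint-space move of the TCP to a pose.
- bot.line_to(position, velocity=150, ori=None): straight line of the TCP; ori=None keeps the orientation; velocity is the mean speed in mm/s.
- bot.move_joints(angles): joint-space move.
- bot.move_gripper(opening, force=None): finger opening in mm; force is the grip in N (None keeps the last); returns when the fingers have stopped.
- bot.pause(seconds).
- bot.solve_ik(position, orientation): joint angles nearest the present ones, or None.
- bot.read_state(): the state.
- bot.camera(name): name is "scene" or "top"; returns the picture (480x640x3 uint8, red, green, blue); there is no depth.
- bot.get_calibration(name): a dict with "fx", "fy", "cx", "cy" (pixels), "distortion" ([k1, k2, p1, p2, k3] as OpenCV has them; the pictures are not rectified), "view" (4x4, takes a point from world to camera coordinates). Camera axes: x right, y up, looking along -z (the intrinsics and any distortion apply to the point x, -y, -z); pixel columns grow to the right and rows downward; lengths in mm; the calibration is good to about 2 mm. A picture is of the moment at which its call begins. get_calibration takes no time and is no camera call.
A pose or a line that the arm cannot do raises bot.Unreachable and nothing moves.
- bot.close_job(): hands the job in; it is judged then, once.
The state is a dict: "t": time; "joint_pos": joint angles; "qvel": joint speeds; "tau": joint torques, N m; "tcp_pos": TCP position; "eef_rot": TCP orientation; "contact_force": force on the tool from outside, world axes, zero at the start; "moment": the same for the moment, N m; "width": finger opening in mm; "finger_force": force on a finger pad.
Only numpy, scipy, OpenCV 4.12 (cv2) and the standard library are available. Lean on these libraries where they do the work, as an engineer would, in place of code of your own. Each camera call takes 0.05 s, during which the arm holds its last target. There are 200 camera calls.

### The job

Take the red-handled lifting key from its stand, feel its cross-bar down through the slot in the brass plate of the blue core at the bottom of the plaster mould, give it a quarter turn, and draw the core out. Stand the core gently upright on the pale square slab, free the key from it and hang the key back in its stand, handle up. Touch the core with the key only, never press hard on the fragile mould or the slab, and do not disturb the jar, the tin or the glass lump.

Things in the scene. Friction and masses are not known exactly. Their poses are not given: they have to be found in the camera images.
- key: Lifting key, loose, 0.2 kg, upright in the stand. Origin: centre of its foot; z up the shaft. From the foot up: steel cross-bar 24 mm long along y, 7 mm wide (x), z 0 to 8 mm; round shaft 7 mm thick; dark collar 46 x 46 mm, z 105 to 111; red handle 24 mm thick along y, 30 mm wide along x, z 111 to 171.
- key_grip (a point): Point on the key's axis 145 mm above its foot, in the red handle: the place to grip, across the 24 mm (along y). Same axes as the key.
- stand: Wooden stand, fixed: upright block 70 x 70 mm, 115 mm high, with a square 32 x 32 mm hole right through from top to bottom. Origin at the centre of its underside, z up. The key hangs in the hole by its collar: its foot is then 10 mm above the table.
- mould: White plaster mould with dark straps, fixed, fragile: block 103 x 103 x 130 mm high with a square bore 53 x 53 mm, open at the top, its floor 10 mm above the table; bore walls parallel to x and y. Origin: centre of its underside, z up. It withstands at most 25 N from the core (pressing on the core presses on its floor) and 15 N from the key or the robot.
- core: Blue core, loose, 0.2 to 0.37 kg, standing on the mould's floor, roughly parallel to the bore. 48 x 48 mm, 45 mm high in all. Origin: centre of its underside, z up. Its top, z 41 to 45 mm, is a brass plate; below that a pocket 30 x 30 mm, z 20 to 41 mm, in which the key's cross-bar can turn. A quarter turn there, either way, locks the key for lifting; a quarter turn back frees it.
- core_top (a point): Centre of the core's top face, in the middle of the slot of its 33 x 33 x 4 mm brass plate; axes of the core. The slot is 29 x 12 mm. The plate swivels stiffly on the core (gives only above 0.25 N m); its slot lies up to 1.0 rad either way from the core's y. That angle is not measured: rest the cross-bar lightly on the plate and turn the key until it drops in.
- slab: Pale square tile slab, fixed, 130 x 130 x 10 mm. Origin at the centre of its underside, z up. Must not be pressed with more than 30 N by the core.
- jar: Green glass jar with aluminium lid, 60 mm across, 85 mm high, loose bystander. Origin at the centre of its underside.
- tin: Tin with paper label, 64 mm across, 80 mm high, loose bystander. Origin at the centre of its underside.
- lump: Amber glass lump, 80 mm across, 46 mm high, loose bystander. Origin at the centre of its underside.
Mind the look-alikes: they are no part of the job. Of the things that look like the core, the larger one is meant. There is more than one size of the key; the one meant has the size given above.

How it is judged:
By the outcome, as a careful person would: the job done as asked, in the order asked, and still so for the second after the job is handed in, with the robot touching nothing.
It also fails if it takes over 72 s, if anything falls off the work surface, if the arm or the gripper's body presses on something with over 40 N, if the wrist force passes 120 N, or if a joint passes its speed limit or range.

## Working session

There is one attempt and no reset: what is moved stays moved. The work goes in short steps, each a Python script; the robot and the scene stay as the last script left them, time stands still between calls to the robot, and variables do not carry over. Pictures are saved under pics/ and viewed, at most 10 in all, crops included, and the job is handed in when it is done.

```bash
ls; mkdir -p pics; python3 - <<'E'
from plant import bot
import cv2
for n in("scene","top"):
    im=bot.camera(n); cv2.imwrite(f"pics/{n}0.png",im[...,::-1]); c=bot.get_calibration(n); print(n,c)
s=bot.read_state(); print(s)
E
```

```text
pics
scene {'fx': 452.696769998877, 'fy': 452.696769998877, 'cx': 313.41127663584086, 'cy': 236.75876721461265, 'distortion': array([-0.08177025,  0.        ,  0.        ,  0.        ,  0.        ]), 'view': array([[ 1.06768324e-01,  9.94255692e-01, -7.49297487e-03,
        -5.30629428e+01],
       [-8.46757901e-01,  9.48741064e-02,  5.23450056e-01,
         4.13135519e+02],
       [ 5.21154087e-01, -4.95431497e-02,  8.52023411e-01,
        -1.16253104e+03],
       [ 0.00000000e+00,  0.00000000e+00,  0.00000000e+00,
         1.00000000e+00]])}
top {'fx': 563.911975749416, 'fy': 563.911975749416, 'cx': 319.3122400856219, 'cy': 234.88340321670645, 'distortion': array([-0.05844078,  0.        ,  0.        ,  0.        ,  0.        ]), 'view': array([[-6.99825009e-03, -9.99304024e-01,  3.66400363e-02,
        -1.39811219e+01],
       [ 9.93136258e-01, -2.66765409e-03,  1.16932702e-01,
        -5.62458821e+02],
       [-1.16753577e-01,  3.72068728e-02,  9.92463728e-01,
        -9.28222370e+02],
       [ 0.00000000e+00,  0.00000000e+00,  0.00000000e+00,
         1.00000000e+00]])}
{'t': 0.1, 'joint_pos': array([-9.58911357e-01,  3.59283415e-01,  1.11486285e-02, -3.31762118e-04,
       -1.22407120e+00, -2.88101546e-01]), 'qvel': array([ 0.00067908, -0.00177314,  0.0034247 ,  0.00038355, -0.00029398,
       -0.0006115 ]), 'tau': array([-8.71877110e-04, -5.84163952e+01,  2.93753922e+01,  7.01546296e+00,
        1.01958291e-02, -6.66019355e-05]), 'tcp_pos': array([ 214.60123792, -639.51974486,  225.73196891]), 'eef_rot': array([-1.61129687e-01,  9.86932978e-01,  7.02504217e-04, -1.66129204e-04]), 'contact_force': array([ 0.60192482,  0.76032251, -0.24086689]), 'moment': array([0.03918487, 0.01844449, 0.0171751 ]), 'finger_force': 0.0, 'width': 87.49452589860017}
```

View pics/scene0.png

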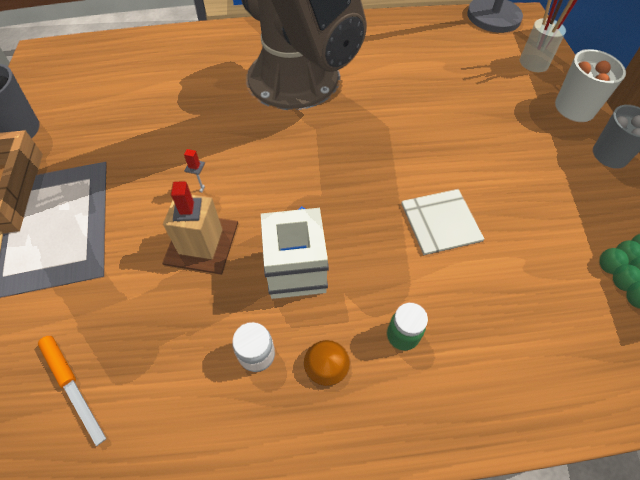

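View pics/top0.png

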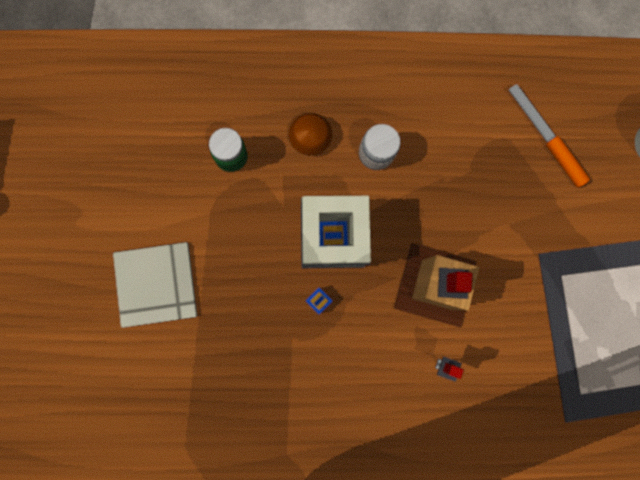

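The scene view shows the key in its stand at (183,200), the mould at (295,250), the slab at (442,221), the jar at (407,327), the lump at (327,362) and the tin at (254,347). In the top view the key is at (458,283), the mould bore at (335,233) and the slab at (155,284). The small core (319,300) and small key (450,370) are decoys.

```bash
python3 - <<'E'
import cv2,numpy as np
t=cv2.imread("pics/top0.png");s=cv2.imread("pics/scene0.png")
z=lambda im,x,y,w,h,k:cv2.resize(im[y:y+h,x:x+w],None,fx=k,fy=k,interpolation=cv2.INTER_CUBIC)
a=z(t,295,190,85,85,4.7);b=z(t,400,235,85,85,4.7)
c=z(s,160,175,80,100,4);d=z(s,255,200,80,100,4)
r1=np.hstack([a,b])[:400];cv2.imwrite("pics/c1.png",r1[:, :800])
cv2.imwrite("pics/c2.png",np.hstack([c,d]))
E
```

```text
(no output)
```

View pics/c1.png

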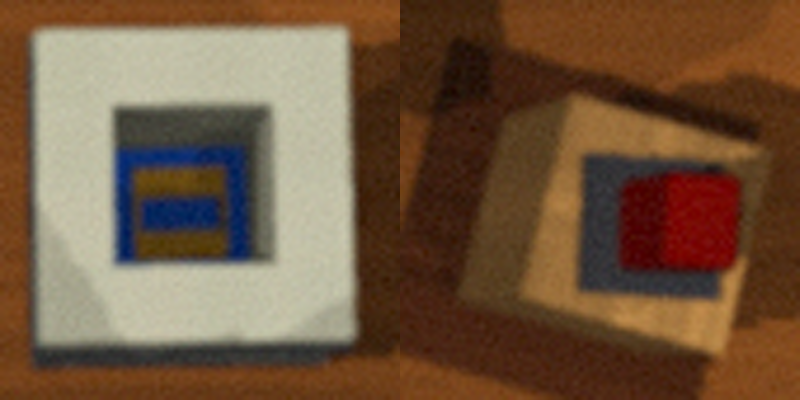

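View pics/c2.png

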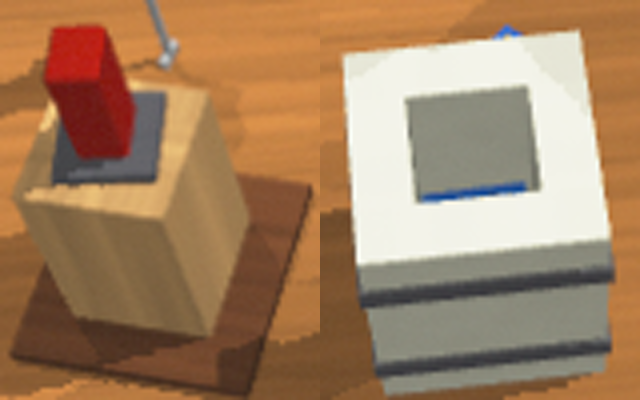

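The crops show the slot nearly along the image x axis (world y), with its centre at crop (180,215). The key handle and collar are nearly axis-aligned, while the stand is turned by about 0.25 rad. Next I triangulate these corners across the two views.

```bash
cat > h.py <<'E'
import numpy as np,cv2
from plant import bot
from scipy.spatial.transform import Rotation as R
def cam(n):
    c=bot.get_calibration(n);K=np.array([[c["fx"],0,c["cx"]],[0,c["fy"],c["cy"]],[0,0,1.]])
    V=np.diag([1,-1,-1,1.])@c["view"];return K,c["distortion"],V
def und(n,p):
    K,d,V=cam(n);return cv2.undistortPoints(np.array(p,float).reshape(-1,1,2),K,d)[:,0]
def plane(n,p,z):
    V=cam(n)[2];C=-V[:3,:3].T@V[:3,3];d=np.c_[und(n,p),np.ones(len(und(n,p)))]@V[:3,:3]
    return C+d*((z-C[2])/d[:,2])[:,None]
def tri(pt,ps):
    X=cv2.triangulatePoints(cam("top")[2][:3],cam("scene")[2][:3],und("top",pt).T,und("scene",ps).T);return (X[:3]/X[3]).T
def ori(yaw): return (R.from_euler('z',yaw)*R.from_quat([0,1,0,0])).as_quat()
E
cat > m.py <<'E'
from h import *
np.set_printoptions(precision=1,suppress=True)
o=lambda p,x,y,k:np.array(p)/k+[x,y]+(.5/k-.5)
A=lambda p:o(p,295,190,4.7);B=lambda p:o(np.array(p)-[400,0],400,235,4.7)
C=lambda p:o(p,160,175,4);D=lambda p:o(np.array(p)-[320,0],255,200,4)
mt=A([(355,343),(35,345),(35,30),(347,28)]);ms=D([(343,57),(580,32),(608,240),(360,267)])
print("mould",tri(mt,ms),tri(mt,ms).mean(0));print(plane("top",mt,130).mean(0),plane("scene",ms,130).mean(0))
bt=A([(272,262),(113,262),(113,106),(271,106)]);bs=D([(407,98),(527,87),(540,188),(418,201)])
print("bore",plane("top",bt,130).mean(0),plane("scene",bs,130).mean(0),tri(bt,bs))
ht=B([(740,268),(665,268),(665,172),(740,174)]);hs=C([(50,28),(103,27),(106,80),(48,82)])
print("handle",tri(ht,hs),tri(ht,hs).mean(0));print(plane("top",ht,181).mean(0),plane("scene",hs,181).mean(0))
ct=B([(583,155),(583,290),(718,297)]);cs=C([(155,177),(166,92),(52,182)])
print("collar T",plane("top",ct,121),"S",plane("scene",cs,121))
print("collar tri",tri(ct[:2],cs[:2]))
st=B([(575,95),(770,150),(720,355),(520,298)]);ss=C([(163,220),(17,195),(208,90)])
print("stand",plane("top",st,115),plane("top",st,115).mean(0),"S",plane("scene",ss,115),tri(st[[0,1,3]],ss))
sl=[(113,252),(188,242),(197,317),(120,327)];s2=[(424,253),(402,201),(459,190),(482,238)]
# slab: top-view UL=(+x,+y),UR=(+x,-y),LR=(-x,-y),LL=(-x,+y)
s2=[(482,238),(424,253),(402,201),(459,190)]
print("slab",tri(sl,s2),plane("top",sl,10).mean(0),plane("scene",s2,10).mean(0),plane("top",[(148,280)],10))
print("slot",plane("top",A([(180.5,214.5),(143,214),(218,214)]),55))
print("gold",plane("top",A([(133,168),(227,168),(133,260),(227,260)]),55))
print("blue",plane("top",A([(117,147),(248,147)]),55),plane("scene",D([(425,199),(525,186)]),55))
E
python3 m.py
python3 - <<'E'
from h import *
for p,y in(((500,-200,250),0),((560,-30,250),0),((560,-30,250),1.6),((560,-30,250),-1.6),((500,280,200),0),((500,280,200),1.6),((500,280,200),-1.6),((500,280,200),3.14)):
    q=bot.solve_ik(p,ori(y));print(p,y,None if q is None else np.round(q,2))
E
```

```text
mould [[508.4 -92.1 125.8]
 [508.   12.1 127.4]
 [611.8  11.7 127.4]
 [612.8 -90.5 126.9]] [560.2 -39.7 126.9]
[560.  -38.4 130. ] [562.1 -40.7 130. ]
bore [560.5 -38.1 130. ] [560.8 -40.5 130. ] [[534.8 -65.3 128.7]
 [534.9 -13.6 128.6]
 [586.1 -13.6 130.2]
 [586.2 -64.8 129.6]]
handle [[ 461.9 -233.7  178.3]
 [ 462.2 -211.3  175.9]
 [ 491.7 -210.   177.5]
 [ 490.9 -233.6  178.8]] [ 476.7 -222.2  177.6]
[ 476.5 -220.2  181. ] [ 479.2 -222.2  181. ]
collar T [[ 500.4 -198.5  121. ]
 [ 456.  -197.2  121. ]
 [ 453.2 -242.3  121. ]] S [[ 503.1 -202.1  121. ]
 [ 457.2 -198.4  121. ]
 [ 500.6 -247.4  121. ]]
collar tri [[ 500.7 -201.3  117.1]
 [ 456.  -198.2  119.3]]
stand [[ 520.8 -197.9  115. ]
 [ 502.  -263.5  115. ]
 [ 434.1 -244.1  115. ]
 [ 453.6 -177.5  115. ]] [ 477.6 -220.8  115. ] S [[ 522.  -199.4  115. ]
 [ 501.5 -264.5  115. ]
 [ 453.6 -180.6  115. ]] [[ 520.9 -199.1  113.2]
 [ 502.  -263.9  115.6]
 [ 453.6 -179.2  114.6]]
slab [[535.3 336.6  11.2]
 [553.6 210.9   7.5]
 [424.3 194.2   5.2]
 [407.2 325.4   2.6]] [480.4 266.8  10. ] [482.4 264.6  10. ] [[487.7 278.   10. ]]
slot [[559.2 -38.7  55. ]
 [559.4 -25.4  55. ]
 [559.3 -52.1  55. ]]
gold [[575.8 -22.   55. ]
 [575.8 -55.5  55. ]
 [543.  -21.8  55. ]
 [542.9 -55.1  55. ]]
blue [[583.4 -16.4  55. ]
 [583.3 -63.1  55. ]] [[542.  -64.4  55. ]
 [540.2 -18.2  55. ]]
(500, -200, 250) 0 [-0.02  0.12 -0.25  0.   -1.2  -1.55]
(560, -30, 250) 0 [ 0.3   0.16 -0.21  0.   -1.21 -1.87]
(560, -30, 250) 1.6 [ 0.3   0.16 -0.21  0.   -1.21 -0.27]
(560, -30, 250) -1.6 [ 0.3   0.16 -0.21  0.   -1.21  2.82]
(500, 280, 200) 0 [ 0.85  0.21 -0.26  0.   -1.1  -2.42]
(500, 280, 200) 1.6 [ 0.85  0.21 -0.26  0.   -1.1  -0.82]
(500, 280, 200) -1.6 [ 0.85  0.21 -0.26  0.   -1.1   2.26]
(500, 280, 200) 3.14 [ 0.85  0.21 -0.26  0.   -1.1   0.72]
```

```bash
python3 - <<'E'
from h import *
np.set_printoptions(precision=2,suppress=True)
k=(477.4,-221.3)
bot.move_gripper(60)
bot.move_ptp([*k,225],ori(-0.03)); bot.line_to([*k,136],120); bot.pause(.2)
s=bot.read_state();print(s["t"],s["tcp_pos"],s["contact_force"])
bot.move_gripper(10,50)
s=bot.read_state();print(s["t"],s["width"],s["finger_force"],s["contact_force"],s["moment"])
bot.line_to([*k,278],150); bot.pause(.3)
s=bot.read_state();print(s["t"],s["tcp_pos"],s["eef_rot"],s["contact_force"],s["moment"])
bot.move_ptp([560,-39.4,278],ori(0)); bot.pause(.3)
s=bot.read_state();print(s["t"],s["tcp_pos"],s["contact_force"],s["moment"],s["width"])
im={n:bot.camera(n)[...,::-1] for n in("scene","top")}
for n in im: cv2.imwrite(f"pics/{n}1.png",im[n])
cv2.imwrite("pics/c3.png",np.hstack([cv2.resize(im["scene"][60:260,220:400],(396,440),interpolation=2),cv2.resize(im["top"][140:340,240:420],(396,440),interpolation=2)]))
E
```

```text
3.6917 [ 477.84 -221.36  136.74] [-0.26 -0.3  -0.45]
4.3667 23.518205741604845 49.441351890563965 [-0.51 -1.09  0.43] [-0.14 -0.02  0.05]
5.7667 [ 477.25 -221.28  277.49] [ 0.02  1.    0.   -0.  ] [ 0.07 -0.91 -2.45] [-0.02 -0.04 -0.01]
6.8833 [559.84 -40.2  278.15] [-0.17  0.06 -1.96] [-0.02 -0.04  0.02] 23.777931397451333
```

View pics/c3.png

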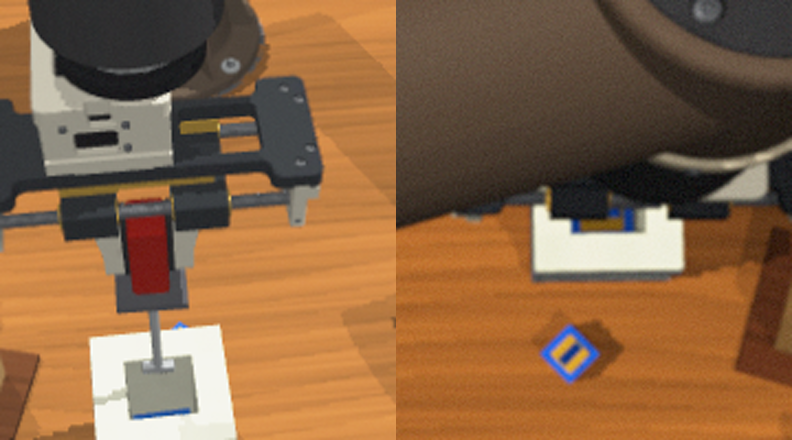

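The key hangs straight in the gripper, with its foot at scene crop (158,366), above the bore. Next I do a guarded descent.

```bash
cat >> h.py <<'E'
def st(): 
    s=bot.read_state();return s["t"],s["tcp_pos"],s["contact_force"],s["moment"]
def down(x,y,z0,z1,yaw,lim=4,step=1.5,v=25,b=-2.0):
    z=z0
    while z>z1:
        z=max(z-step,z1);bot.line_to([x,y,z],v,ori(yaw));f=st()[2]
        if f[2]-b>lim: return z,f
    return z,f
E
python3 - <<'E'
from h import *
np.set_printoptions(precision=2,suppress=True)
print(plane("scene",[(220+158/2.2,60+366/2.2)],158))
x,y=560,-39.7
bot.line_to([x,y,188],120,ori(0)); bot.pause(.2);print(*st())
print(down(x,y,188,162,0));print(*st())
E
```

```text
[[561.1  -40.89 158.  ]]
8.0833 [560.41 -39.62 188.81] [-0.89 -0.3  -1.59] [-0.03 -0.07 -0.01]
(162, array([-0.48,  0.41, -1.92]))
12.5833 [560.   -39.7  161.99] [-0.48  0.41 -1.92] [0.03 0.09 0.01]
```

```bash
python3 - <<'E'
from h import *
np.set_printoptions(precision=2,suppress=True)
x,y=560,-39.7
for a in np.linspace(0,np.pi/2,7)[1:]:
    bot.move_ptp([x,y,162],ori(a));s=st();print(round(a,2),s[0],s[2],s[3])
for z in (166,168,170,172,176,185,200):
    bot.line_to([x,y,z],25);s=st();print(s[0],s[1],s[2],s[3])
E
```

```text
0.26 12.9417 [ 0.61 -0.16 -2.46] [-0.03 -0.02 -0.02]
0.52 13.3 [-0.27 -0.46 -1.44] [-0.02 -0.    0.03]
0.79 13.6583 [ 0.09 -0.17 -2.25] [0.06 0.01 0.  ]
1.05 14.0167 [-0.3  -0.49 -2.  ] [ 0.05  0.08 -0.02]
1.31 14.375 [ 0.25  0.19 -2.05] [ 0.01  0.05 -0.03]
1.57 14.7333 [ 0.03  0.7  -1.98] [0.05 0.11 0.03]
15.0417 [560.18 -39.67 166.31] [ 0.06  0.35 -1.96] [-0.04  0.13  0.04]
15.2917 [560.09 -39.69 168.18] [-0.3  -0.16 -2.64] [ 0.01  0.12 -0.01]
15.5417 [559.65 -39.65 169.63] [ 0.46  0.08 -5.44] [-0.03  0.08 -0.03]
15.7917 [559.98 -39.69 171.97] [-0.75 -0.67 -5.5 ] [ 0.02  0.13 -0.03]
16.1 [560.18 -39.66 176.28] [ 0.01 -0.43 -5.83] [0.   0.09 0.01]
16.6083 [560.03 -39.65 185.14] [-0.19  0.79 -5.56] [ 0.04  0.14 -0.01]
17.3583 [559.89 -39.7  199.93] [ 0.44 -0.71 -5.47] [ 0.02  0.15 -0.03]
```

```bash
python3 - <<'E'
from h import *
np.set_printoptions(precision=2,suppress=True)
bot.line_to([560,-39.7,312],50);print(*st())
bot.line_to([487,276,312],110);print(*st())
bot.line_to([487,276,190],90);bot.pause(.3);print(*st())
im={n:bot.camera(n)[...,::-1] for n in("scene","top")}
for n in im: cv2.imwrite(f"pics/{n}2.png",im[n])
cv2.imwrite("pics/c4.png",np.hstack([cv2.resize(im["scene"][80:280,360:540],(396,440),interpolation=2),cv2.resize(im["top"][200:400,80:260],(396,440),interpolation=2)]))
E
```

```text
19.75 [559.91 -39.69 311.8 ] [-0.81 -0.37 -4.48] [0.02 0.08 0.01]
22.8417 [487.05 275.75 312.04] [-0.19  0.13 -5.44] [0.02 0.06 0.05]
24.65 [487.04 276.05 190.2 ] [ 0.38  1.03 -5.24] [-0.01  0.09  0.01]
```

View pics/c4.png

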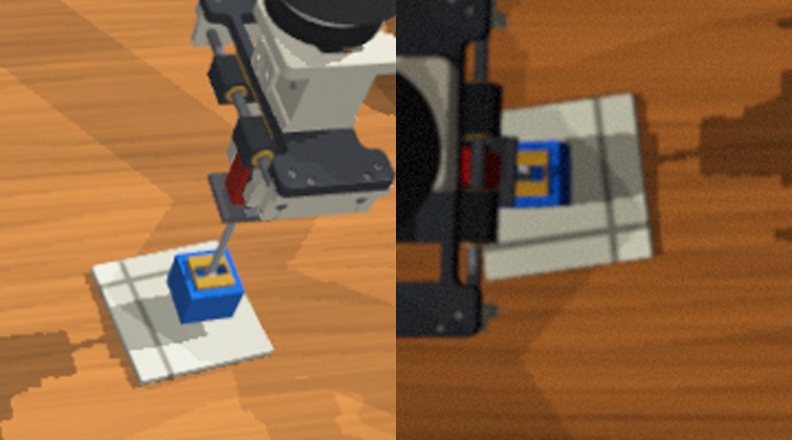

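The core hangs level over the slab, clear of its edges (scene crop (205,285), top crop (545,175)). I lower it gently now.

```bash
python3 - <<'E'
from h import *
np.set_printoptions(precision=2,suppress=True)
x,y=487,276
bot.line_to([x,y,174],40)
z=174
while z>160:
    z-=1;bot.line_to([x,y,z],8);f=st();print(z,f[1][2],f[2])
    if f[2][2]>-3.2:break
print(f[0])
if z>160:
    z-=4;bot.line_to([x,y,z],15);f=st();print(z,f[2],f[3])
    for a in np.linspace(np.pi/2,0,5)[1:]:
        bot.move_ptp([x,y,z],ori(a));s=st();print(round(a,2),s[0],s[2],s[3])
    im=bot.camera("scene")[...,::-1];cv2.imwrite("pics/scene3.png",im)
    cv2.imwrite("pics/c5.png",cv2.resize(im[80:280,360:540],(540,600),interpolation=2))
E
```

```text
173 173.12981034234843 [ 0.01  0.07 -5.57]
172 171.95998915920345 [-0.34 -0.22 -5.83]
171 170.9343319782224 [ 0.23  0.9  -4.18]
170 169.91970625275394 [-0.22 -0.12 -5.26]
169 169.10104284053503 [ 0.44  0.01 -4.55]
168 168.2714355084292 [-0.66 -0.37 -2.42]
26.95
164 [ 0.15  0.47 -0.53] [ 0.11  0.08 -0.02]
1.18 27.8333 [ 0.1   0.17 -2.37] [ 0.02  0.06 -0.  ]
0.79 28.2917 [ 0.03 -0.76 -1.77] [0.01 0.04 0.03]
0.39 28.7583 [ 0.73 -0.11 -1.4 ] [ 0.02 -0.01 -0.03]
0.0 29.225 [ 0.51  0.06 -0.61] [-0.04 -0.03  0.03]
```

View pics/c5.png

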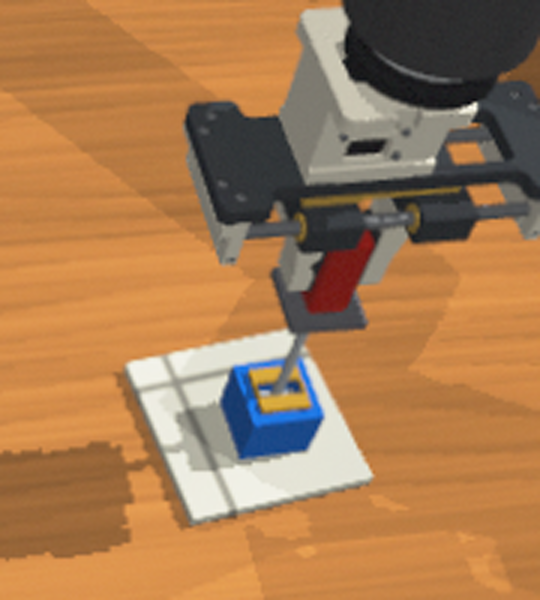

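The core stands flat on the slab with the slot visible along the key's bar. I raise in small guarded steps.

```bash
python3 - <<'E'
from h import *
np.set_printoptions(precision=2,suppress=True)
x,y=487,276
z=166;bot.line_to([x,y,z],20)
ok=True
while z<184:
    z+=1;bot.line_to([x,y,z],10);f=st();print(z,f[2])
    if f[2][2]<-3.6: ok=False;break
print(ok,f[0])
if ok:
    bot.line_to([x,y,290],120)
    im=bot.camera("scene")[...,::-1];cv2.imwrite("pics/scene4.png",im)
    print(*st())
E
```

```text
167 [-0.5  -0.58 -1.64]
168 [-0.    0.24 -1.09]
169 [-0.25 -0.55 -2.15]
170 [-0.8  -0.48 -1.7 ]
171 [-0.12  0.21 -1.51]
172 [ 0.81 -0.8  -1.71]
173 [-0.15  0.2  -1.82]
174 [-0.21  0.21 -1.66]
175 [ 0.96 -0.15 -2.78]
176 [ 0.72  0.39 -1.95]
177 [-0.11  1.15 -2.34]
178 [ 0.61  0.61 -2.24]
179 [ 0.46 -0.63 -2.12]
180 [-0.84 -0.15 -2.46]
181 [-1.    0.56 -2.11]
182 [-0.39 -0.05 -0.92]
183 [-0.02  0.46 -2.13]
184 [-0.72 -0.17 -2.34]
True 34.025
35.1083 [486.6  275.73 288.95] [-1.19  0.23 -1.15] [0.   0.05 0.02]
```

```bash
python3 - <<'E'
from h import *
np.set_printoptions(precision=2,suppress=True)
k=(477.4,-221.3)
bot.line_to([*k,290],160,ori(-0.03));bot.pause(.3);print(*st())
bot.line_to([*k,262],60)
z,f=down(*k,262,230,-.03,lim=4,step=4,v=40);print(z,f)
if z==230:
    bot.line_to([*k,142],70);z,f=down(*k,142,134,-.03,lim=3,step=1,v=10);print(z,f)
    if z<140:
        bot.move_gripper(60);bot.pause(.2);bot.line_to([*k,260],120)
        bot.move_ptp([430,-420,300],ori(-0.3));bot.pause(.4);print(*st())
        im={n:bot.camera(n)[...,::-1] for n in("scene","top")}
        for n in im: cv2.imwrite(f"pics/{n}5.png",im[n])
        cv2.imwrite("pics/c6.png",np.hstack([cv2.resize(im["scene"],None,fx=.62,fy=.62,interpolation=3),cv2.resize(im["top"],None,fx=.62,fy=.62,interpolation=3)]))
E
```

```text
38.6667 [ 477.41 -221.22  290.01] [ 0.68 -0.17 -1.92] [-0.03  0.01 -0.03]
230 [ 0.39  0.57 -0.84]
135 [-2.98  1.55  7.  ]
47.875 [ 430.35 -419.45  300.12] [-0.   -0.26 -0.02] [-0.02  0.03 -0.01]
```

View pics/c6.png

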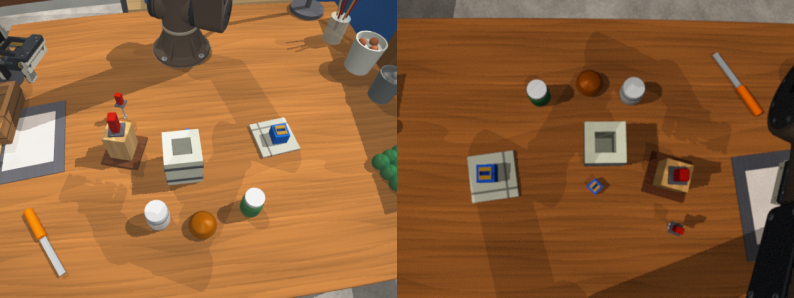

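The core stands upright on the slab (scene crop (280,132)), the key is back in its stand handle up (115,122), the mould is empty, and the jar, tin and lump look untouched.

```bash
python3 -c "
from plant import bot
print(bot.close_job())"
```

```text
the job is handed in; nothing more can be done
None
```

The job is handed in at about 48 s: the core stands upright on the slab, the key hangs handle up in its stand, no wrist reading I took passed about 8 N, and the last picture shows the jar, tin and lump undisturbed.

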